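Put the yellow slide in the desktop viewer with cross-lock tweezers

ROBOT

A 6-joint arm with a two-finger parallel gripper is mounted at the origin on the work surface. World frame = base frame: x ahead of the robot, y to its left, z up, the work surface at z = 0. Lengths are in m, angles in degrees, forces in N, time in s.
With the tool pointing down it reaches from about 0.35 to 0.775 m from the base axis. Payload 5.5 kg.
Tool frame: the origin (TCP) lies midway between the tips of the shut fingers; the grasp point (between the pads) lies 19 mm behind it; z points along the fingers, y is the line along which they close (so a half turn about z gives the same grasp; the last joint's range is limited). The gripper opens to 85 mm and grips with 20 to 120 N. Pads are 22 mm wide; open, the fingers measure 114 mm over their backs; the gripper's body (76 mm by 85 mm) begins 54 mm behind the grasp point. The pads swing forward as they close: fully open they stand 13 mm farther back than shut.
Start: joints at [63.048, 17.945, 2.641, 74.691, 0, 82.002], TCP at [0.187, 0.544, 0.205] pointing down, gripper open.
Joint ranges: [-158.12, 158.12], [-49.38, 96.58], [-58.88, 72.47], [-126.05, 133.96], [-84.25, 85.87], [-180, 180]. Speed limits (degrees/s): [147.25, 147.25, 180, 180, 180, 180].

INTERFACE

Orientations are given as [roll, pitch, yaw] about the fixed x, y, z axes, in that order (R = Rz(yaw) Ry(pitch) Rx(roll)).
In Python, from plant import r gives the robot as it stands.
- The arm moves only by the tool apply_moves, never from a script. Its argument "commands" is one flat list of numbers, 7 for each row, row after row: the shift along the world's x, y, z as a fraction of full scale, then the turn, a rotation vector about the world's x, y, z as a fraction of full scale, then the opening, from 0 (shut) to 1 (fully open). A call has exactly 8 rows; each row shifts and turns the commanded pose from where the row before left it; what a row does not reach is not made up. Full scale, the value 1, is 0.02 m for a shift and 0.12 rad for a turn. A row lasts 1/8 s, in which the tool goes at most 62.5 mm and 10.7 degrees, less where a joint would pass 70% of its speed; a pose out of reach is approached as far as the arm can. A call with a number of a shift or a turn outside -1 to 1 is refused whole. A call with a gripper value outside its range is refused whole. The fingers move at their own pace and stop on an object; the grip force is fixed at half the most. Time passes only in rows, so rows that do not move let the fingers close, or fill a call up. It gives the time, the measured TCP pose, the force, the opening and the grip force at its end, in the units of the state.
- r.get_obs(): the state, without advancing time (a new reading comes with each control period).
- r.snapshot(name): name is "side" or "top" or "wrist"; returns a dict with "pixels" (420x560x3 uint8, red, green, blue), "fx", "fy", "cx", "cy" (pixels), "origin" and "orientation" of the camera in the world; the wrist camera has in their place "T_tool_cam" (4x4, takes a point from camera to tool coordinates, whose origin is the TCP and whose axes are the flange's). Camera axes: x right, y up, looking along -z (the intrinsics and any distortion apply to the point x, -y, -z); pixel columns grow to the right and rows downward; lengths in m; the calibration is good to about 2 mm. A picture is of the moment at which its call begins: read the wrist's pose just before it. There is no depth.
- r.sign_off(): hands the job in; it is judged then, once.
The state is a dict: "clock": time; "joint_positions": joint angles; "joint_vel": joint speeds; "effort": joint torques, N m; "ee_pos": TCP position; "tcp_rot": TCP orientation; "wrist_force": force on the tool from outside, world axes, zero at the start; "torque": the same for the moment, N m; "gripper_width": finger opening in m; "finger_force": force on a finger pad.
Only numpy, scipy, OpenCV 4.12 (cv2) and the standard library are available. Lean on these libraries where they do the work, as an engineer would, in place of code of your own. Each camera call takes 0.05 s, during which the arm holds its last target. There are 200 camera calls.

TASK

Use the self-closing tweezers from the wooden stand to take the yellow slide out of the rack and push it down into the slot of the slide viewer until you feel it come fully home on its seat. The slide is glass-mounted, so keep the gripper's fingers off it and press only gently. Then take the tweezers off it, put them back upright in the slot of their stand, and leave the other two slides, the tea cup and the little bowl where they are.

Things in the scene. Friction and masses are not known exactly. Their poses are not given: they have to be found in the camera images.
- tweezers: Cross-lock tweezers, 106 mm, about 50 g, upright, black rubber tips down. Origin: between the tips' lower ends. z up to the heel, x the squeeze direction, y the blade width (tips 12 wide, 2 thick, 15 tall). Spring-closed: squeezing the two red grips together along x spreads the tips along x; letting go clamps them with 6 N. Arms cross 19 mm above the tips' ends: a part goes at most 15 mm between the tips.
- tweezers_arm (a joint): Hinge of the tweezers in the heel, 98 mm over the tips' ends (rad). 0: tips shut; 0.03: 3 mm apart; 0.092: hard stop, 9 mm apart (12.5 over all). Fully open takes about 18 N on the grips (it starts at 13 N), so squeeze to the stop with 25 N or more. Gripped by the grips the tool thus opens; gripped by the heel it stays clamped.
- tweezers_heel (a point): Centre of the black heel block, 97 mm over the tips' ends: 20 mm (x) by 14 (y), 84 to 106 mm over the tips' ends; it does not move when the tool opens. To carry the clamped tool, hold it here along x. Keep the fingers' ends at least 75 mm over the tips' ends, above the grips.
- tweezers_grips (a point): Middle of the two red grips, 60 mm over the tips' ends. The grips are 14 mm wide (y), reach from 42 to 72 mm over the tips' ends, and measure 26 (top) to 31 mm (foot) over all along x at rest, 24 mm fully squeezed (their faces are then parallel). Between them and the heel the tool is under 20 mm wide along x.
- stand: Fixed wooden stand, 70 by 70 mm, 55 high; origin under its centre. In its 8 mm top plate is a through slot, 20 mm (x) by 24 (y), at the centre, open below down to a cork floor at 6 mm. The tweezers stand in it upright, x along the stand's x (either way round), the grips' lower ends on the plate, tips 13 mm above the table. Open tips pass through too.
- rack: Fixed grey slide rack, 76 mm (x) by 62 (y), 32 high; origin under its centre. Five upright slots at x = -28, -14, 0, 14, 28 mm, 4.2 mm wide, floor at z = 6 mm; ribs hold only the slides' side edges, the middle 42 mm (y) is open. Slides stand in the slots at -28, 0 and 28 mm, in any order, their upper 24 mm free above the rack.
- slide_yellow: The slide to move: yellow glass-mounted 35 mm slide, 50 mm wide (y), 50 high (z), 3 thick (x), 10-21 g. Origin: middle of its lower edge. In the rack its top edge is at 56 mm over the table; it may lean by 2 degrees. Its plain border above the picture is 13 mm tall. It cracks if pressed on the viewer's seat with over 10 N, or on rack or viewer elsewhere with over 20 N.
- slide_white: White-mounted slide, same size, in the rack. Leave it.
- slide_black: Black-mounted slide, same size, in the rack. Leave it.
- viewer: Fixed light grey desktop slide viewer, 120 mm (x) by 110 (y), 92 high, with a black-framed screen on the side facing -x; origin under the slot. The slot in its top takes a slide upright, thickness along x. A sprung leaf on the slot's -x side, from 6 mm below the top, presses the slide to the +x wall: 2-6 N are needed to push it down past, and it then holds the slide by itself, even half way.
- viewer_slot (a point): Middle of the slot's mouth, at the top, 92 mm over the table. The mouth flares: 14.5 mm (x) by 59 (y) at the top, narrowing over 8 mm to 4.5 by 52. The slot's +x wall is 2.25 mm from this point, so a slide in it stands 0.75 mm to +x of this point.
- viewer_seat: Bottom of the viewer's slot, firm. Origin: where the middle of the slide's lower edge rests when home, 60 mm over the table, 32 mm below the mouth. A slide at home stands 18 mm out of the viewer, top edge 110 mm over the table. Home is felt as a steep rise of force over the leaf's drag; 3 to 6 N on the seat is a good push.
- tea_cup: Amber glass tea cup, 72 mm across, 55 high. Origin under its centre. Leave it.
- little_bowl: Terracotta bowl, 64 mm across, 34 high. Origin under its centre. Leave it.
Things that resemble listed ones, but are neither listed nor needed, are in the scene too. There is more than one size of the viewer; the one meant has the size given above. There is more than one size of the tweezers; the job needs the middle-sized.

How it is judged (in metres and radians):
On the way, in this order (a step that is already met when the one before it is completed fails the run):
1. the yellow slide hangs in the tweezers, clear of the rack (its lower edge at least 20 mm over the rack's floor, off the rack) (z of slide_yellow in the frame of rack above 0.026 m and contact force between slide_yellow and rack below 0.02 N and contact force between tweezers and slide_yellow above 0.05 N), for 0.2 s.
2. the yellow slide is pressed home: its lower edge within 1.5 mm of the viewer's seat and on it with more than 2 N (z of slide_yellow in the frame of viewer_seat below 0.0015 m and horizontal distance between slide_yellow and viewer_seat below 0.004 m and contact force between slide_yellow and viewer_seat above 2 N), for 0.1 s.
At the end, for the whole second after the job is handed in: Yellow slide upright in the viewer, lower edge within 1.5 mm of the seat's height and 4 mm sideways, at rest, free of the tweezers; tweezers at rest in the stand's slot, upright within 0.12 rad, within 8 mm of its centre, tips 9 to 17 mm above the table; all let go (z of slide_yellow in the frame of viewer_seat below 0.0015 m and horizontal distance between slide_yellow and viewer_seat below 0.004 m and angle between slide_yellow's own z axis and vertical below 0.1 rad and linear speed of each of slide_yellow, tweezers below 0.02 m/s and contact force between tweezers and slide_yellow below 0.02 N and horizontal distance between tweezers and stand below 0.008 m and z of tweezers in the frame of stand between 0.009 and 0.017 m and angle between tweezers's own z axis and vertical below 0.12 rad); the robot touches nothing.
It fails at once if the gripper or arm touches the yellow slide (contact force between any of the fingers, the arm and slide_yellow above 0.2 N).
It fails at once if the yellow slide is pressed on the viewer's seat with more than 10 N (contact force between slide_yellow and viewer_seat above 10 N).
It fails at once if the yellow slide is pressed on the rack or anywhere in the viewer with more than 20 N (contact force between slide_yellow and rack above 20 N or contact force between slide_yellow and viewer above 20 N).
It fails at once if another slide, the tea cup or the little bowl is moved by more than 8 mm (distance of any of slide_white, slide_black, tea_cup, little_bowl from where it was at the start of the episode above 0.008 m).
It also fails if it takes over 64 s, if anything falls off the work surface, if the arm or the gripper's body presses on something with over 40 N, if the wrist force passes 120 N, or if a joint passes its speed limit or range.

## Working session

There is one attempt and no reset: what is moved stays moved. The work goes in short steps, Python scripts to look and compute and a tool call to move; the robot and the scene stay as the last step left them, time stands still between calls to the robot, and variables do not carry over. Pictures are saved under pics/ and viewed, at most 10 in all, crops included, and the job is handed in when it is done.

Besides the shell and the picture viewer there is one more tool, called after "Call:" in YAML: its name, and indented under it one key for each argument. apply_moves: Moves the arm, as the interface text tells. Shift numbers are shares of 0.02 m and turn numbers shares of 0.12 rad, none past 1 either way. Its arguments: {"type":"object","properties":{"commands":{"type":"array"}},"required":["commands"]}

```bash
ls; mkdir -p pics; python3 - <<'E'
from plant import r
import cv2,pickle,numpy as np
o=r.get_obs();print(o)
for n in("side","top","wrist"):
    s=r.snapshot(n);pickle.dump(s,open(f"pics/{n}0.pkl","wb"));cv2.imwrite(f"pics/{n}0.png",s["pixels"][...,::-1])
    print(n,{k:np.round(v,4).tolist() for k,v in s.items() if k!="pixels"})
E
```

```text
pics
{'clock': 0.0, 'joint_positions': array([ 6.30476178e+01,  1.79920602e+01,  2.57637728e+00,  7.46908832e+01,
       -4.64902783e-04,  8.20014606e+01]), 'joint_vel': array([-0.11528994, -0.03750882,  0.00947249,  0.06227836, -0.04288907,
       -0.00515365]), 'effort': array([ 2.37624969e-03, -4.80625284e+01,  2.98530686e+01,  1.94114487e-02,
        6.79765662e-05, -1.10395149e-05]), 'ee_pos': array([0.18651592, 0.54330867, 0.20369218]), 'tcp_rot': array([-1.79894406e+02, -1.43680550e-02,  1.61046144e+02]), 'wrist_force': array([-0.41457114, -0.44722937,  0.29094855]), 'torque': array([ 0.00333203, -0.03205119,  0.02069614]), 'finger_force': 0.0, 'gripper_width': 0.08569641968596604}
side {'fx': 505.299, 'fy': 505.299, 'cx': 283.6556, 'cy': 211.5642, 'origin': [0.4072, -0.8823, 0.655], 'orientation': [57.1251, 0.0857, -10.7528]}
top {'fx': 470.0301, 'fy': 470.0301, 'cx': 283.1137, 'cy': 196.8123, 'origin': [0.4804, -0.0434, 1.212], 'orientation': [4.9481, 0.6351, -88.7926]}
wrist {'fx': 357.3294, 'fy': 357.3294, 'cx': 281.2967, 'cy': 214.6098, 'T_tool_cam': [[-0.0002, 0.9621, 0.2727, 0.0707], [1.0, 0.0002, -0.0001, -0.001], [-0.0002, 0.2727, -0.9621, -0.1684], [0.0, 0.0, 0.0, 1.0]]}
```

View pics/top0.png

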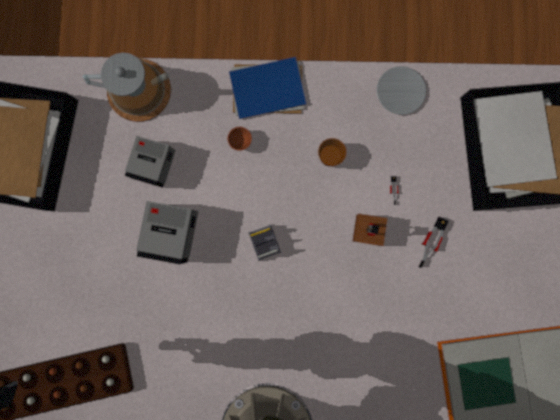

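View pics/side0.png

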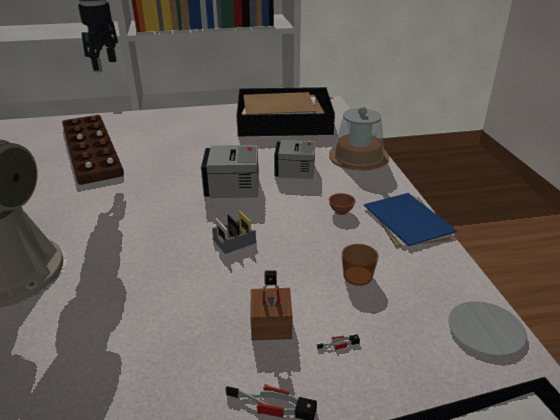

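The top view shows the large viewer at (168,233), the rack at (265,242) with the yellow slide at its upper end, and the stand with tweezers at (370,230). The side view shows the same with the yellow slide at (245,223). I'll zoom in for details.

```bash
python3 - <<'E'
import cv2,pickle,numpy as np
rows=[]
for n,cs in(("top",[(168,233),(265,242),(370,230)]),("side",[(231,170),(234,232),(271,305)])):
    p=pickle.load(open(f"pics/{n}0.pkl","rb"))["pixels"][...,::-1]
    L=[]
    for x,y in cs:
        h=33 if n=="top" else 41
        c=cv2.resize(p[y-h:y+h,x-h:x+h],(264,264),interpolation=cv2.INTER_CUBIC)
        c=np.clip(c.astype(float)*1.5,0,255).astype(np.uint8)
        c[:, -2:]=255;L.append(c)
    rows.append(np.hstack(L))
cv2.imwrite("pics/m0.png",np.vstack(rows))
E
```

```text
(no output)
```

View pics/m0.png

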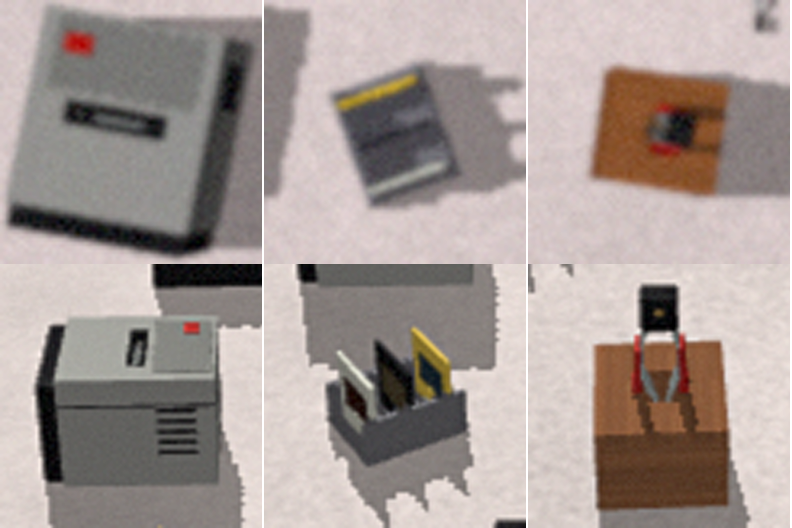

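```bash
cat > h.py <<'E'
import numpy as np,cv2,pickle
from scipy.spatial.transform import Rotation as R
def pose(s,o=None):
    if "T_tool_cam" in s:
        T=np.eye(4);T[:3,:3]=R.from_euler("xyz",o["tcp_rot"],degrees=True).as_matrix();T[:3,3]=o["ee_pos"]
        C=T@np.array(s["T_tool_cam"])
    else:
        C=np.eye(4);C[:3,:3]=R.from_euler("xyz",s["orientation"],degrees=True).as_matrix();C[:3,3]=s["origin"]
    return C
def onplane(s,uv,z,o=None):
    C=pose(s,o);uv=np.atleast_2d(np.asarray(uv,float))
    d=np.c_[(uv[:,0]-s["cx"])/s["fx"],-(uv[:,1]-s["cy"])/s["fy"],-np.ones(len(uv))]@C[:3,:3].T
    return C[:3,3]+d*((z-C[2,3])/d[:,2])[:,None]
def proj(s,P,o=None):
    C=pose(s,o);q=(np.atleast_2d(P)-C[:3,3])@C[:3,:3]
    return np.c_[s["cx"]-s["fx"]*q[:,0]/q[:,2],s["cy"]+s["fy"]*q[:,1]/q[:,2]]
def blobs(m,box,amin=20):
    x0,y0,x1,y1=box;k=np.zeros(m.shape,np.uint8);k[y0:y1,x0:x1]=m[y0:y1,x0:x1]
    n,l,st,c=cv2.connectedComponentsWithStats(k.astype(np.uint8))
    out=[]
    for i in range(1,n):
        if st[i,4]>=amin:
            cn,_=cv2.findContours((l==i).astype(np.uint8),cv2.RETR_EXTERNAL,cv2.CHAIN_APPROX_NONE)
            out.append((st[i,4],c[i],cv2.minAreaRect(cn[0]),l==i))
    return sorted(out,key=lambda t:-t[0])
def hsv(s): return cv2.cvtColor(s["pixels"],cv2.COLOR_RGB2HSV)
def report(s,m,box,z,name,o=None,amin=20,n=2):
    for a,c,rect,_ in blobs(m,box,amin)[:n]:
        P=onplane(s,cv2.boxPoints(rect),z,o);e1,e2=P[1]-P[0],P[2]-P[1]
        if np.hypot(*e1[:2])<np.hypot(*e2[:2]): e1,e2=e2,e1
        print(name,a,c.round(1),"ctr",P.mean(0).round(4)[:2],"L",np.linalg.norm(e1).round(4),np.linalg.norm(e2).round(4),"longaxis deg",(np.degrees(np.arctan2(e1[1],e1[0]))%180).round(1))
E
python3 - <<'E'
from h import *
s=pickle.load(open("pics/top0.pkl","rb"));H=hsv(s);h,S,V=[H[...,i].astype(int) for i in range(3)]
report(s,(V<70),(148,222,190,245),.092,"slot")
report(s,(h>18)&(h<35)&(S>110)&(V>70),(240,215,290,270),.056,"yellow")
report(s,(h>3)&(h<20)&(S>100),(345,205,400,255),.055,"stand")
report(s,(S<60)&(V>85)&(V<130),(130,200,205,260),.092,"viewertop")
report(s,((h<4)|(h>172))&(S>120),(350,215,400,245),.07,"grips",amin=3,n=3)
print(H[233,200],H[225,150],H[240,220],H[255,265], H[232,372])
E
```

```text
slot 160 [163.2 229.5] ctr [0.4932 0.2548] L 0.0617 0.0149 longaxis deg 80.0
slot 74 [187.6 235.6] ctr [0.486  0.1981] L 0.0522 0.0096 longaxis deg 2.2
yellow 51 [260.3 231.6] ctr [0.4932 0.0263] L 0.0473 0.0062 longaxis deg 109.6
stand 753 [369.5 229.3] ctr [ 0.5047 -0.2423] L 0.0748 0.0683 longaxis deg 83.0
viewertop 2103 [171.7 233.8] ctr [0.4926 0.239 ] L 0.1634 0.1378 longaxis deg 91.2
grips 13 [371.7 233.5] ctr [ 0.4942 -0.2442] L 0.0169 0.0024 longaxis deg 91.2
grips 9 [373.  224.6] ctr [ 0.516  -0.2477] L 0.0145 0.0024 longaxis deg 91.2
[ 4 20 88] [30  8 92] [ 0 12 87] [ 0  6 90] [  0 112  48]
```

Call:
apply_moves:
  commands: [0.95, -0.9, 0, 0, 0, -0.74, 1, 0.95, -0.9, 0, 0, 0, -0.74, 1, 0.95, -0.9, 0, 0, 0, -0.74, 1, 0.95, -0.9, 0, 0, 0, -0.74, 1, 0.95, -0.9, 0, 0, 0, -0.74, 1, 0.95, -0.9, 0, 0, 0, -0.74, 1, 0.95, -0.9, 0, 0, 0, -0.74, 1, 0.95, -0.9, 0, 0, 0, -0.74, 1]

```text
clock: 1.15
ee_pos: [0.3392, 0.3991, 0.2043]
tcp_rot: [-180.0, 0.0, 120.2]
wrist_force: [0.9, 0.5, -0.1]
gripper_width: 0.0854
finger_force: 0.0
```

Call:
apply_moves:
  commands: [0.95, -0.9, 0, 0, 0, -0.74, 1, 0.95, -0.9, 0, 0, 0, -0.74, 1, 0.95, -0.9, 0, 0, 0, -0.74, 1, 0.95, -0.9, 0, 0, 0, -0.74, 1, 0.95, -0.9, 0, 0, 0, -0.74, 1, 0.95, -0.9, 0, 0, 0, -0.74, 1, 0.95, -0.9, 0, 0, 0, -0.74, 1, 0.95, -0.9, 0, 0, 0, -0.74, 1]

```text
clock: 2.15
ee_pos: [0.4911, 0.2551, 0.2043]
tcp_rot: [-180.0, 0.0, 79.5]
wrist_force: [-0.5, 0.2, 0.1]
gripper_width: 0.0851
finger_force: 0.0
```

```bash
cat >> h.py <<'E'
def shot(n,name="wrist"):
    from plant import r
    o=r.get_obs();s=r.snapshot(name);pickle.dump((s,o),open(f"pics/{n}.pkl","wb"))
    cv2.imwrite(f"pics/{n}.png",s["pixels"][...,::-1]);print(o["clock"],o["ee_pos"].round(4),o["tcp_rot"].round(2),o["wrist_force"].round(2));return s,o
E
python3 - <<'E'
from h import *
shot("w1")
E
```

```text
2.15 [0.4911 0.2551 0.2043] [-1.7997e+02  2.0000e-02  7.9470e+01] [-0.47  0.25  0.12]
```

View pics/w1.png

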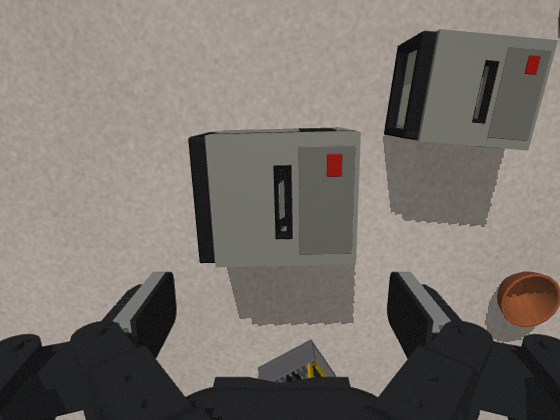

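The wrist view shows the viewer's slot at (283,202), with the small decoy viewer at upper right and the rack at (295,365).

```bash
python3 - <<'E'
from h import *
s,o=pickle.load(open("pics/w1.pkl","rb"));H=hsv(s);h,S,V=[H[...,i].astype(int) for i in range(3)]
m=(V<70).astype(np.uint8);m=cv2.morphologyEx(m,cv2.MORPH_CLOSE,np.ones((9,9)))
report(s,m,(262,150,298,250),.092,"slot",o)
m=((h<6)|(h>172))&(S>120);report(s,m,(300,140,360,200),.092,"red",o)
print(onplane(s,[(283,202)],.092,o))
st=pickle.load(open("pics/side0.pkl","rb"));Hs=hsv(st);print([proj(st,[[.4932,.2548,.092]])])
report(st,Hs[...,2]<75,(228,148,242,162),.092,"slot side",amin=5)
E
```

```text
slot 1326 [282.9 201.3] ctr [0.4903 0.2542] L 0.061 0.0142 longaxis deg 81.0
red 341 [333.9 164.9] ctr [0.5354 0.2767] L 0.0173 0.0109 longaxis deg 82.1
[[0.4906432  0.25464127 0.092     ]]
[array([[232.70140437, 154.46391973]])]
slot side 63 [232.2 154.2] ctr [0.4915 0.2556] L 0.0613 0.0152 longaxis deg 83.9
```

Call:
apply_moves:
  commands: [0, -1, 0, 0, 0, 0.55, 1, 0, -1, 0, 0, 0, 0.55, 1, 0, -1, 0, 0, 0, 0.55, 1, 0, -1, 0, 0, 0, 0.55, 1, 0, -1, 0, 0, 0, 0.55, 1, 0, -1, 0, 0, 0, 0.55, 1, 0, -1, 0, 0, 0, 0.55, 1, 0, -1, 0, 0, 0, 0.55, 1]

```text
clock: 3.2
ee_pos: [0.4904, 0.0954, 0.2044]
tcp_rot: [-180.0, -0.0, 110.1]
wrist_force: [0.8, 0.3, -0.2]
gripper_width: 0.0852
finger_force: 0.0
```

Call:
apply_moves:
  commands: [0, -1, -0.5, 0, 0, 0, 1, 0, -1, -0.5, 0, 0, 0, 1, 0, -1, -0.5, 0, 0, 0, 1, 0, -1, -0.5, 0, 0, 0, 1, 0, 0, 0, 0, 0, 0, 1, 0, 0, 0, 0, 0, 0, 1, 0, 0, 0, 0, 0, 0, 1, 0, 0, 0, 0, 0, 0, 1]

```text
clock: 4.2
ee_pos: [0.491, 0.0164, 0.1649]
tcp_rot: [180.0, 0.0, 110.0]
wrist_force: [-0.4, 0.6, 0.4]
gripper_width: 0.0855
finger_force: 0.0
```

```bash
python3 - <<'E'
from h import *
shot("w2")
E
```

```text
4.2 [0.491  0.0164 0.1649] [1.7997e+02 1.0000e-02 1.0995e+02] [-0.38  0.61  0.41]
```

View pics/w2.png

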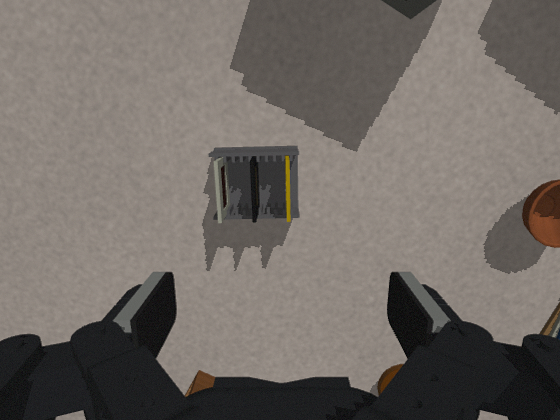

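The slides appear upright in the picture: white at column 219, black at 254, yellow at (289,188).

```bash
python3 - <<'E'
from h import *
s,o=pickle.load(open("pics/w2.pkl","rb"));H=hsv(s);h,S,V=[H[...,i].astype(int) for i in range(3)]
m=(h>18)&(h<35)&(S>110)
report(s,m,(270,140,310,235),.056,"yellow",o)
for v in (160,165,170,180,190,200,210,215,218): print(v,np.flatnonzero(m[v,270:310])+270,end=' ')
# rack outline at z=.032
g=(S<60)&(V<105); 
report(s,((h<6)|(S<40))&(V<95),(205,140,305,150+8),.032,"rackend",o)
st=pickle.load(open("pics/side0.pkl","rb"));
print(proj(st,onplane(s,[(289.5,157),(289.5,220)],.056,o)))
H=hsv(st);h,S,V=[H[...,i].astype(int) for i in range(3)];m=(h>18)&(h<38)&(S>90)
report(st,m,(225,200,262,240),.056,"y side");ys,xs=np.nonzero(m[200:240,225:262]);print(xs.min()+225,xs.max()+225,ys.min()+200,ys.max()+200,xs[ys.argmin()]+225)
E
```

```text
yellow 313 [287.5 187.9] ctr [0.4898 0.0286] L 0.0532 0.0036 longaxis deg 111.7
160 [285 286 287 288 289] 165 [285 286 287 288 289] 170 [285 286 287 288 289] 180 [285 286 287 288 289] 190 [286 287 288 289] 200 [286 287 288 289 290] 210 [286 287 288 289 290] 215 [286 287 288 289 290] 218 [287 288 289 290] rackend 936 [255.4 151.9] ctr [0.4543 0.0443] L 0.074 0.0091 longaxis deg 19.9
[[238.34376507 210.18394953]
 [249.13448528 221.24198002]]
y side 137 [243.9 221.8] ctr [0.4909 0.0083] L 0.0816 0.0236 longaxis deg 85.3
y side 32 [232.4 228.3] ctr [ 0.4619 -0.0129] L 0.0352 0.0165 longaxis deg 112.2
230 250 211 233 239
```

Call:
apply_moves:
  commands: [0.1, -1, 0, 0, 0, -0.5, 1, 0.1, -1, 0, 0, 0, -0.5, 1, 0.1, -1, 0, 0, 0, -0.5, 1, 0.1, -1, 0, 0, 0, -0.5, 1, 0.1, -1, 0, 0, 0, -0.5, 1, 0.1, -1, 0, 0, 0, -0.5, 1, 0.1, -1, 0, 0, 0, -0.5, 1, 0.1, -1, 0, 0, 0, -0.4, 1]

```text
clock: 5.25
ee_pos: [0.5069, -0.1454, 0.1646]
tcp_rot: [180.0, -0.0, 82.9]
wrist_force: [0.2, -0.3, -0.1]
gripper_width: 0.0855
finger_force: 0.0
```

Call:
apply_moves:
  commands: [0, -1, 0, 0, 0, 0, 1, 0, -1, 0, 0, 0, 0, 1, 0, -1, 0, 0, 0, 0, 1, 0, -1, 0, 0, 0, 0, 1, 0, -0.9, 0, 0, 0, 0, 1, 0, 0, 0, 0, 0, 0, 1, 0, 0, 0, 0, 0, 0, 1, 0, 0, 0, 0, 0, 0, 1]

```text
clock: 6.25
ee_pos: [0.5068, -0.2414, 0.1647]
tcp_rot: [-180.0, -0.0, 83.1]
wrist_force: [0.3, -0.2, -0.1]
gripper_width: 0.0851
finger_force: 0.0
```

```bash
python3 - <<'E'
from h import *
shot("w3")
E
```

```text
6.25 [ 0.5068 -0.2414  0.1647] [-1.800e+02 -2.000e-02  8.313e+01] [ 0.27 -0.19 -0.13]
```

View pics/w3.png

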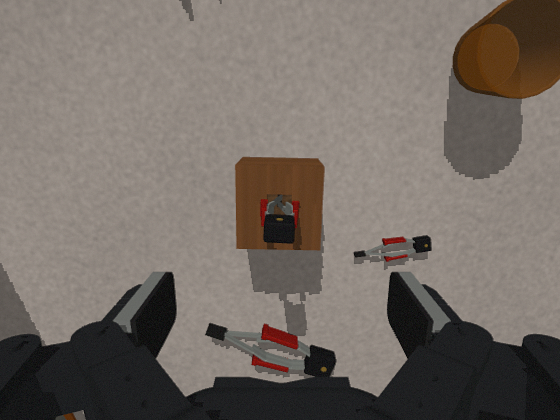

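The stand top spans (237–324,158–250); the heel of the upright tweezers is at (279,229), red grips at (266,212) and (293,212).

```bash
python3 - <<'E'
from h import *
s,o=pickle.load(open("pics/w3.pkl","rb"));H=hsv(s);h,S,V=[H[...,i].astype(int) for i in range(3)]
m=((h>3)&(h<20)&(S>100)).astype(np.uint8);m=cv2.morphologyEx(m,cv2.MORPH_CLOSE,np.ones((15,15)))
cols=np.flatnonzero(m[200,220:340])+220;print("stand cols",cols.min(),cols.max(),"rows",np.flatnonzero(m[140:260,245])[[0,-1]]+140,np.flatnonzero(m[140:260,315])[[0,-1]]+140)
report(s,m,(225,145,335,262),.055,"stand",o)
d=(V<60);report(s,d,(255,205,305,250),.108,"heel",o)
r=((h<5)|(h>172))&(S>150)
for b in blobs(r,(255,195,305,250),5)[:3]: print("red",b[0],b[1],b[2][0],onplane(s,[b[1]],.08,o))
b=blobs(d,(255,205,305,250))[0][3];
for v in range(212,246,3):
    q=np.flatnonzero(b[v]);print(v,(q.min(),q.max()) if len(q) else None,V[v,279],end='; ')
st=pickle.load(open("pics/side0.pkl","rb"));H=hsv(st);h,S,V=[H[...,i].astype(int) for i in range(3)]
bb=blobs(V<50,(258,262,284,292),10)[0];print("side heel",bb[1],bb[2]);print(proj(st,[[.504,-.242,.110],[.51,-.242,.11]]))
E
```

```text
stand cols 236 321 rows [157 248] [159 249]
stand 7080 [278.7 200.2] ctr [ 0.503  -0.2429] L 0.0761 0.0681 longaxis deg 84.9
heel 859 [278.9 228.7] ctr [ 0.5031 -0.2457] L 0.0207 0.02 longaxis deg 170.1
red 136 [262.89705882 210.13235294] (262.78045654296875, 211.9755859375) [[ 0.49165989 -0.23936705  0.08      ]]
red 122 [295.28688525 211.48360656] (295.0, 214.0) [[ 0.51512945 -0.2432375   0.08      ]]
212 None 73; 215 (np.int64(266), np.int64(291)) 21; 218 (np.int64(265), np.int64(293)) 114; 221 (np.int64(265), np.int64(293)) 31; 224 (np.int64(264), np.int64(294)) 24; 227 (np.int64(264), np.int64(294)) 24; 230 (np.int64(264), np.int64(294)) 23; 233 (np.int64(264), np.int64(294)) 25; 236 (np.int64(263), np.int64(294)) 21; 239 (np.int64(263), np.int64(294)) 30; 242 (np.int64(267), np.int64(293)) 9; 245 None 93; side heel [270.06756757 277.46621622] ((270.0, 277.5), (13.0, 10.0), 90.0)
[[269.49486185 275.685645  ]
 [273.05557183 275.24438638]]
```

```bash
python3 - <<'E'
from h import *
s,o=pickle.load(open("pics/w3.pkl","rb"))
print(onplane(s,[(279,242),(279,219.),(279,223),(264,230),(294,230)],.119,o)); print(onplane(s,[(279,219)],.110,o), onplane(s,[(278.7,157.5)],.055,o),onplane(s,[(278.7,249)],.055,o))
print(s["pixels"][210:246,279].tolist())
E
```

```text
[[ 0.50233243 -0.25123529  0.119     ]
 [ 0.50418817 -0.2360869   0.119     ]
 [ 0.50387031 -0.23868155  0.119     ]
 [ 0.49392447 -0.24212806  0.119     ]
 [ 0.51269416 -0.24439633  0.119     ]]
[[ 0.50381222 -0.23872408  0.11      ]] [[ 0.50731776 -0.20556121  0.055     ]] [[ 0.49810511 -0.28062239  0.055     ]]
[[75, 55, 36], [75, 52, 33], [73, 53, 35], [70, 49, 33], [47, 38, 30], [21, 21, 15], [17, 19, 20], [4, 12, 16], [114, 91, 38], [118, 94, 40], [76, 63, 30], [31, 30, 28], [21, 15, 22], [33, 31, 33], [22, 22, 24], [29, 28, 31], [22, 21, 20], [19, 15, 24], [25, 21, 25], [16, 19, 20], [19, 23, 22], [23, 20, 22], [20, 19, 23], [23, 24, 25], [27, 25, 25], [14, 14, 19], [17, 19, 21], [23, 24, 21], [27, 26, 29], [29, 26, 30], [17, 17, 17], [22, 22, 24], [2, 8, 9], [99, 64, 35], [98, 63, 34], [93, 60, 31]]
```

Call:
apply_moves:
  commands: [-0.18, -0.16, -0.2, 0, 0, -0.23, 1, 0, 0, -1, 0, 0, 0, 1, 0, 0, -1, 0, 0, 0, 1, 0, 0, -1, 0, 0, 0, 1, 0, 0, -1, 0, 0, 0, 1, 0, 0, -0.9, 0, 0, 0, 1, 0, 0, 0, 0, 0, 0, 1, 0, 0, 0, 0, 0, 0, 1]

```text
clock: 7.3
ee_pos: [0.5034, -0.2455, 0.0632]
tcp_rot: [180.0, 0.0, 81.5]
wrist_force: [0.5, -0.8, -0.3]
gripper_width: 0.0854
finger_force: 0.0
```

Call:
apply_moves:
  commands: [0, 0, 0, 0, 0, 0, 0, 0, 0, 0, 0, 0, 0, 0, 0, 0, 0, 0, 0, 0, 0, 0, 0, 0, 0, 0, 0, 0, 0, 0, 0, 0, 0, 0, 0, 0, 0, 0, 0, 0, 0, 0, 0, 0, 0, 0, 0, 0, 0, 0, 0, 0, 0, 0, 0, 0]

```text
clock: 8.3
ee_pos: [0.5033, -0.2454, 0.0629]
tcp_rot: [180.0, 0.0, 81.5]
wrist_force: [-1.5, -0.3, 4.2]
gripper_width: 0.019
finger_force: 58.8
```

```bash
python3 - <<'E'
from h import *
a,o=shot("w4");b,_=shot("s4","side")
A=cv2.resize(a["pixels"][150:310,160:400,::-1],None,fx=1.6,fy=1.6,interpolation=cv2.INTER_CUBIC)
B=cv2.resize(b["pixels"][210:340,210:330,::-1],None,fx=3.3,fy=3.3,interpolation=cv2.INTER_CUBIC)
h=max(A.shape[0],B.shape[0]);c=np.zeros((h,A.shape[1]+B.shape[1],3),np.uint8);c[:A.shape[0],:A.shape[1]]=A;c[:B.shape[0],A.shape[1]:]=B
cv2.imwrite("pics/m4.png",np.clip(c*1.5,0,255).astype(np.uint8));print(c.shape,o["gripper_width"],o["finger_force"])
E
```

```text
8.3 [ 0.5033 -0.2454  0.0629] [1.7998e+02 2.0000e-02 8.1500e+01] [-1.49 -0.26  4.16]
8.35 [ 0.5033 -0.2455  0.0629] [1.7998e+02 2.0000e-02 8.1490e+01] [-0.75  0.52  3.98]
(429, 780, 3) 0.018983395248390607 58.784113674773835
```

View pics/m4.png

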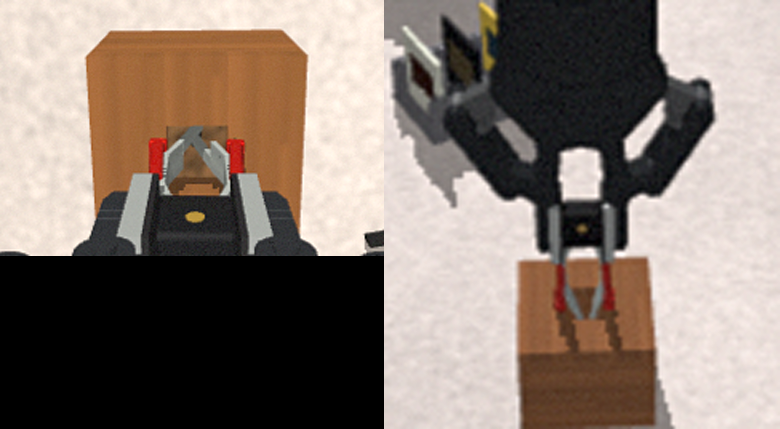

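```bash
python3 - <<'E'
from h import *
s,_=pickle.load(open("pics/s4.pkl","rb"))
for y in(-.256,-.245):
  for z in(.063,.07,.08,.09): print(y,z,proj(s,[[.514,y,z]]).round(1))
print(s["pixels"][276:306,277].tolist());print(s["pixels"][276:306,263].tolist())
E
```

```text
-0.256 0.063 [[277.1 301.7]]
-0.256 0.07 [[277.1 298.6]]
-0.256 0.08 [[277.1 294.1]]
-0.256 0.09 [[277.  289.6]]
-0.245 0.063 [[276.  297.3]]
-0.245 0.07 [[276.  294.2]]
-0.245 0.08 [[275.9 289.8]]
-0.245 0.09 [[275.9 285.3]]
[[72, 72, 72], [72, 72, 72], [74, 74, 74], [70, 72, 71], [74, 75, 75], [71, 72, 72], [72, 74, 73], [72, 72, 72], [72, 72, 71], [69, 71, 69], [68, 70, 69], [65, 67, 68], [66, 69, 70], [60, 41, 40], [71, 18, 16], [73, 9, 8], [76, 14, 12], [78, 14, 15], [77, 15, 13], [74, 17, 16], [73, 17, 17], [70, 16, 15], [76, 26, 24], [77, 22, 22], [77, 20, 19], [72, 11, 10], [78, 17, 15], [80, 21, 19], [64, 38, 24], [60, 41, 25]]
[[35, 34, 35], [38, 37, 36], [34, 34, 33], [35, 35, 35], [35, 35, 32], [35, 35, 36], [46, 47, 48], [45, 45, 44], [42, 41, 42], [40, 40, 39], [37, 38, 39], [35, 37, 38], [37, 40, 41], [47, 42, 42], [68, 22, 21], [78, 16, 14], [77, 18, 15], [75, 14, 14], [74, 15, 12], [73, 13, 9], [77, 18, 16], [76, 19, 17], [77, 18, 17], [75, 14, 14], [80, 17, 18], [76, 11, 12], [83, 17, 17], [77, 15, 13], [58, 19, 14], [53, 35, 21]]
```

The pads closed on the heel because the finger ends sit about 20 mm higher than the nominal TCP. I'll open, go 18 mm lower and close on the red grips.

Call:
apply_moves:
  commands: [0, 0, 0, 0, 0, 0, 1, 0, 0, 0, 0, 0, 0, 1, 0, 0, 0, 0, 0, 0, 1, 0, 0, 0, 0, 0, 0, 1, 0, 0, -0.3, 0, 0, 0, 1, 0, 0, -0.3, 0, 0, 0, 1, 0, 0, -0.3, 0, 0, 0, 1, 0, 0, 0, 0, 0, 0, 1]

```text
clock: 9.4
ee_pos: [0.5026, -0.245, 0.0438]
tcp_rot: [-179.9, -0.0, 81.5]
wrist_force: [-0.1, -0.1, 1.1]
gripper_width: 0.0851
finger_force: 0.0
```

Call:
apply_moves:
  commands: [0, 0, 0, 0, 0, 0, 0, 0, 0, 0, 0, 0, 0, 0, 0, 0, 0, 0, 0, 0, 0, 0, 0, 0, 0, 0, 0, 0, 0, 0, 0, 0, 0, 0, 0, 0, 0, 0, 0, 0, 0, 0, 0, 0, 0, 0, 0, 0, 0, 0, 0, 0, 0, 0, 0, 0]

```text
clock: 10.4
ee_pos: [0.5037, -0.2457, 0.0453]
tcp_rot: [179.9, 0.0, 81.5]
wrist_force: [-0.7, 0.5, 6.0]
gripper_width: 0.0216
finger_force: 60.0
```

```bash
python3 - <<'E'
from h import *
a,o=shot("w5");b,_=shot("s5","side")
A=cv2.resize(a["pixels"][150:310,160:400,::-1],None,fx=1.6,fy=1.6,interpolation=cv2.INTER_CUBIC)
B=cv2.resize(b["pixels"][210:340,210:330,::-1],None,fx=3.3,fy=3.3,interpolation=cv2.INTER_CUBIC)
h=max(A.shape[0],B.shape[0]);c=np.zeros((h,A.shape[1]+B.shape[1],3),np.uint8);c[:A.shape[0],:A.shape[1]]=A;c[:B.shape[0],A.shape[1]:]=B
cv2.imwrite("pics/m5.png",np.clip(c*1.5,0,255).astype(np.uint8))
E
```

```text
10.4 [ 0.5037 -0.2457  0.0453] [1.7992e+02 4.0000e-02 8.1500e+01] [-0.75  0.49  5.99]
10.45 [ 0.5037 -0.2457  0.0453] [1.7992e+02 4.0000e-02 8.1500e+01] [ 0.53 -0.67  4.64]
```

View pics/m5.png

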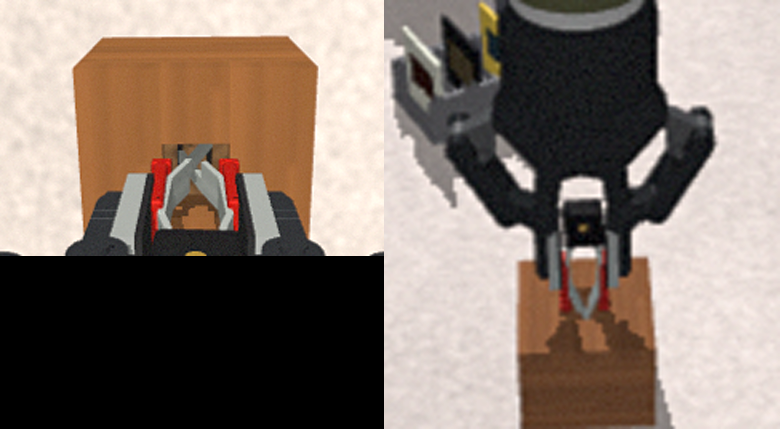

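The pads are now on the red grips, with the width steady at 21.6 mm and 60 N. Next I lift and check that the tips are open.

Call:
apply_moves:
  commands: [0, 0, 0.3, 0, 0, 0, 0, 0, 0, 0.7, 0, 0, 0, 0, 0, 0, 1, 0, 0, 0, 0, 0, 0, 1, 0, 0, 0, 0, 0, 0, 1, 0, 0, 0, 0, 0, 0, 1, 0, 0, 0, 0, 0, 0, 0, 0, 0, 0, 0, 0, 0, 0, 0, 0, 0, 0]

```text
clock: 11.5
ee_pos: [0.5029, -0.2451, 0.1442]
tcp_rot: [-180.0, -0.0, 81.5]
wrist_force: [-0.5, -0.1, -0.4]
gripper_width: 0.0218
finger_force: 59.5
```

```bash
python3 - <<'E'
from h import *
a,o=shot("w6");b,_=shot("s6","side")
print(proj(b,[o["ee_pos"],o["ee_pos"]-[0,0,.032]]),proj(a,[o["ee_pos"]-[0,0,.032]],o))
A=cv2.resize(a["pixels"][150:330,200:360,::-1],None,fx=2.4,fy=2.4,interpolation=cv2.INTER_CUBIC)
B=cv2.resize(b["pixels"][170:300,215:325,::-1],None,fx=3.6,fy=3.6,interpolation=cv2.INTER_CUBIC)
h=max(A.shape[0],B.shape[0]);c=np.zeros((h,A.shape[1]+B.shape[1],3),np.uint8);c[:A.shape[0],:A.shape[1]]=A;c[:B.shape[0],A.shape[1]:]=B
cv2.imwrite("pics/m6.png",np.clip(c*1.5,0,255).astype(np.uint8))
E
```

```text
11.5 [ 0.5029 -0.2451  0.1442] [-1.7997e+02 -1.0000e-02  8.1500e+01] [-0.54 -0.07 -0.35]
11.55 [ 0.5026 -0.245   0.1438] [-1.7993e+02 -4.0000e-02  8.1500e+01] [-0.26 -0.01 -0.78]
[[268.7869084  260.7200547 ]
 [269.12505126 275.95505203]] [[284.28407954 233.53885503]]
```

View pics/m6.png

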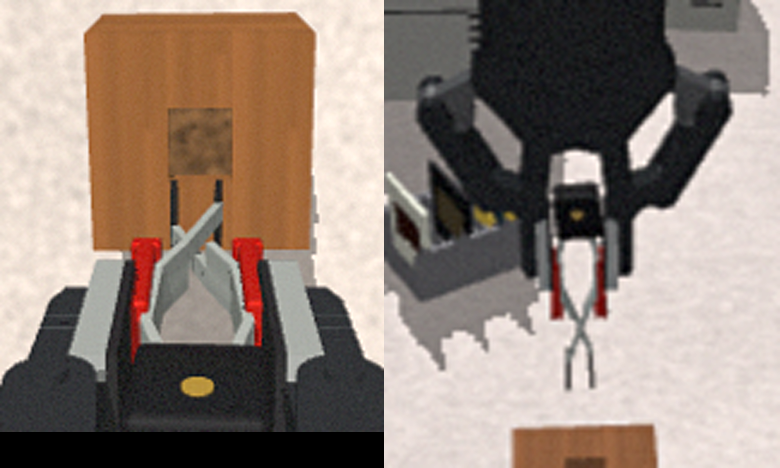

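The tweezers hang open with tips about 9 mm apart. Now I move above the yellow slide.

Call:
apply_moves:
  commands: [-0.05, 1, 0, 0, 0, 0.3, 0, -0.05, 1, 0, 0, 0, 0.3, 0, -0.05, 1, 0, 0, 0, 0.3, 0, -0.05, 1, 0, 0, 0, 0.3, 0, -0.05, 1, 0, 0, 0, 0.3, 0, -0.05, 1, 0, 0, 0, 0.3, 0, -0.05, 1, 0, 0, 0, 0.3, 0, -0.05, 1, 0, 0, 0, 0.3, 0]

```text
clock: 12.6
ee_pos: [0.4951, -0.084, 0.1447]
tcp_rot: [180.0, 0.0, 98.1]
wrist_force: [0.5, 0.8, 0.0]
gripper_width: 0.022
finger_force: 59.5
```

Call:
apply_moves:
  commands: [-0.05, 1, -0.2, 0, 0, 0.3, 0, -0.05, 1, -0.2, 0, 0, 0.3, 0, -0.05, 1, -0.2, 0, 0, 0.3, 0, -0.05, 1, -0.2, 0, 0, 0.3, 0, -0.05, 1, -0.2, 0, 0, 0.3, 0, 0, 0.68, -0.2, 0, 0, 0.3, 0, 0, 0, 0, 0, 0, 0, 0, 0, 0, 0, 0, 0, 0, 0]

```text
clock: 13.6
ee_pos: [0.4904, 0.028, 0.1207]
tcp_rot: [180.0, 0.0, 110.4]
wrist_force: [-0.1, -0.5, -0.4]
gripper_width: 0.0214
finger_force: 59.5
```

```bash
python3 - <<'E'
from h import *
a,o=shot("w7");b,_=shot("s7","side")
A=cv2.resize(a["pixels"][150:300,210:360,::-1],None,fx=3,fy=3,interpolation=cv2.INTER_CUBIC)
B=cv2.resize(b["pixels"][150:250,200:290,::-1],None,fx=3.6,fy=3.6,interpolation=cv2.INTER_CUBIC)
h=max(A.shape[0],B.shape[0]);c=np.zeros((h,A.shape[1]+B.shape[1],3),np.uint8);c[:A.shape[0],:A.shape[1]]=A;c[:B.shape[0],A.shape[1]:]=B
cv2.imwrite("pics/m7.png",np.clip(c*1.5,0,255).astype(np.uint8))
H=hsv(a);h,S,V=[H[...,i].astype(int) for i in range(3)]
m=(h>18)&(h<35)&(S>110);report(a,m,(260,120,310,260),.056,"yellow",o)
for v in range(160,250,8): print(v,np.flatnonzero(m[v,255:315])+255, end=' ')
E
```

```text
13.6 [0.4904 0.028  0.1207] [1.7999e+02 2.0000e-02 1.1036e+02] [-0.11 -0.46 -0.37]
13.65 [0.4904 0.0278 0.1208] [1.7998e+02 2.0000e-02 1.1034e+02] [ 0.3  -0.38 -0.37]
yellow 311 [283.7 208.4] ctr [0.4878 0.0341] L 0.0447 0.0033 longaxis deg 110.6
160 [] 168 [] 176 [] 184 [281 282 283 284 285] 192 [281 282 283 284 285] 200 [282 283 284 285 286] 208 [282 283 284 285 286] 216 [282 283 284 285 286] 224 [282 283 284 285 286] 232 [282 283 284 285 286] 240 [282 283] 248 []
```

View pics/m7.png

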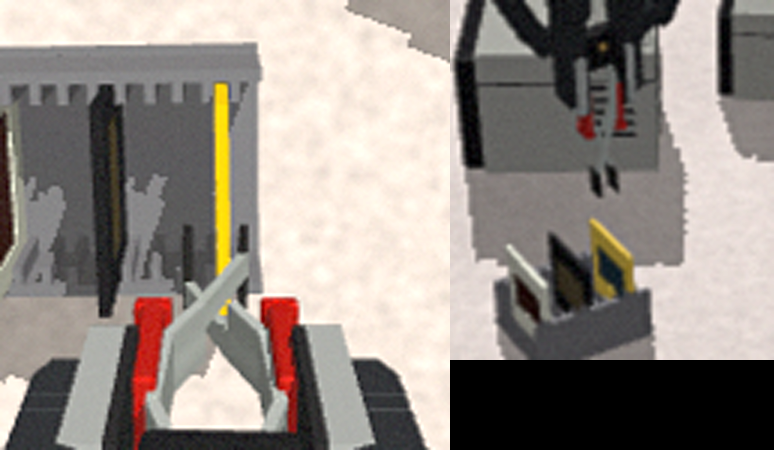

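Call:
apply_moves:
  commands: [0.07, 0.03, 0, 0, 0, 0, 0, 0, 0, -0.36, 0, 0, 0, 0, 0, 0, -0.36, 0, 0, 0, 0, 0, 0, -0.36, 0, 0, 0, 0, 0, 0, -0.36, 0, 0, 0, 0, 0, 0, -0.36, 0, 0, 0, 0, 0, 0, -0.36, 0, 0, 0, 0, 0, 0, 0, 0, 0, 0, 0]

```text
clock: 14.7
ee_pos: [0.491, 0.0289, 0.0767]
tcp_rot: [-179.9, -0.0, 110.4]
wrist_force: [0.1, -0.8, -1.0]
gripper_width: 0.022
finger_force: 59.5
```

```bash
python3 - <<'E'
from h import *
a,o=shot("w8");b,_=shot("s8","side")
A=cv2.resize(a["pixels"][150:300,210:360,::-1],None,fx=3,fy=3,interpolation=cv2.INTER_CUBIC)
B=cv2.resize(b["pixels"][170:250,210:280,::-1],None,fx=4.8,fy=4.8,interpolation=cv2.INTER_CUBIC)
h=max(A.shape[0],B.shape[0]);c=np.zeros((h,A.shape[1]+B.shape[1],3),np.uint8);c[:A.shape[0],:A.shape[1]]=A;c[:B.shape[0],A.shape[1]:]=B
cv2.imwrite("pics/m8.png",np.clip(c*1.5,0,255).astype(np.uint8))
E
```

```text
14.7 [0.491  0.0289 0.0767] [-1.7994e+02 -3.0000e-02  1.1038e+02] [ 0.13 -0.79 -1.01]
14.75 [0.4914 0.0289 0.0771] [-1.7997e+02 -2.0000e-02  1.1038e+02] [ 0.53 -0.34 -0.26]
```

View pics/m8.png

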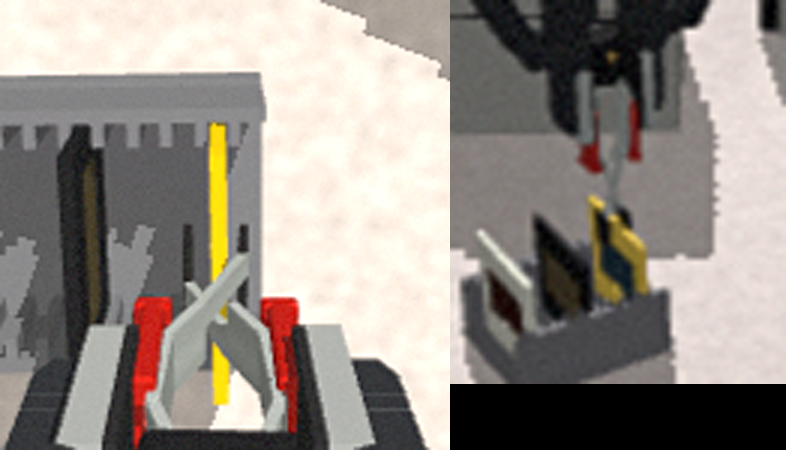

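The slide stands centred between the open tips (crop column 218 against tip centre 215). I've now viewed 11 pictures, one over the limit of 10, so from here I'll use numeric measurements only. Next: release and regrasp at the heel.

Call:
apply_moves:
  commands: [0, 0, 0, 0, 0, 0, 0.4, 0, 0, 0, 0, 0, 0, 0.4, 0, 0, 0, 0, 0, 0, 0.7, 0, 0, 0, 0, 0, 0, 0.7, 0, 0, 0.3, 0, 0, 0, 0.7, 0, 0, 0.3, 0, 0, 0, 0.7, 0, 0, 0.35, 0, 0, 0, 0.7, 0, 0, 0, 0, 0, 0, 0.7]

```text
clock: 15.8
ee_pos: [0.4923, 0.0288, 0.0973]
tcp_rot: [179.9, 0.0, 110.4]
wrist_force: [-0.0, 0.0, 0.1]
gripper_width: 0.0597
finger_force: 0.0
```

```bash
python3 - <<'E'
from h import *
a,o=shot("w9");b,_=shot("s9","side")
H=hsv(a);h,S,V=[H[...,i].astype(int) for i in range(3)]
r=((h<5)|(h>172))&(S>150)
for q in blobs(r,(200,120,370,330),20)[:3]: print("red",q[0],q[1].round(1),q[2])
m=(h>18)&(h<35)&(S>110)
for v in range(170,240,10): print(v,np.flatnonzero(m[v,250:315])+250,end=' ')
d=(V<45);
for v in range(260,330,8): 
  q=np.flatnonzero(d[v,240:330])+240;print(v,q[:1],q[-1:],len(q),end=' ')
E
```

```text
15.8 [0.4923 0.0288 0.0973] [1.7991e+02 5.0000e-02 1.1038e+02] [-0.    0.03  0.14]
15.85 [0.492  0.0288 0.0969] [1.7994e+02 3.0000e-02 1.1037e+02] [-0.51  0.65  1.05]
red 352 [260.4 255.2] ((261.0, 259.5), (47.0, 10.0), 90.0)
red 276 [307.9 251.2] ((307.79705810546875, 256.9703063964844), (44.67716979980469, 10.348387718200684), 84.2894058227539)
170 [] 180 [] 190 [279 280 281 282 283] 200 [279 280 281 282 283 284] 210 [279 280 281 282 283 284] 220 [279 280 281 282 283 284] 230 [] 260 [240] [241] 2 268 [] [] 0 276 [263] [311] 49 284 [262] [312] 40 292 [262] [313] 52 300 [261] [314] 54 308 [262] [314] 53 316 [262] [314] 53 324 [264] [310] 47
```

Call:
apply_moves:
  commands: [0, 0, 0, 0, 0, 0, 0, 0, 0, 0, 0, 0, 0, 0, 0, 0, 0, 0, 0, 0, 0, 0, 0, 0, 0, 0, 0, 0, 0, 0, 0, 0, 0, 0, 0, 0, 0, 0, 0, 0, 0, 0, 0, 0, 0, 0, 0, 0, 0, 0, 0, 0, 0, 0, 0, 0]

```text
clock: 16.9
ee_pos: [0.4916, 0.0289, 0.0964]
tcp_rot: [180.0, -0.0, 110.4]
wrist_force: [0.8, 0.3, -0.7]
gripper_width: 0.019
finger_force: 58.8
```

```bash
python3 - <<'E'
from h import *
a,o=shot("w10")
H=hsv(a);h,S,V=[H[...,i].astype(int) for i in range(3)]
r=((h<5)|(h>172))&(S>150)
for q in blobs(r,(200,120,370,330),20)[:3]: print("red",q[0],q[1].round(1),q[2])
m=(h>18)&(h<35)&(S>110)
for v in range(170,240,10): print(v,np.flatnonzero(m[v,250:315])+250,end=' ')
print(o["torque"])
E
```

```text
16.9 [0.4916 0.0289 0.0964] [179.99  -0.   110.38] [ 0.78  0.34 -0.68]
red 217 [257.7 246.9] ((258.5, 249.0), (24.0, 11.0), 90.0)
red 208 [303.7 247.2] ((303.0, 249.0), (24.0, 10.0), 90.0)
170 [] 180 [] 190 [278 279 280 281 282 283] 200 [278 279 280 281 282 283] 210 [278 279 280 281 282 283] 220 [277 278 279 280 281 282 283] 230 [] [ 0.07851121 -0.14901736 -0.02448314]
```

Call:
apply_moves:
  commands: [0, 0, 0.2, 0, 0, 0, 0, 0, 0, 0.4, 0, 0, 0, 0, 0, 0, 0.7, 0, 0, 0, 0, 0, 0, 0.9, 0, 0, 0, 0, 0, 0, 0.9, 0, 0, 0, 0, 0, 0, 0.9, 0, 0, 0, 0, 0, 0, 0.9, 0, 0, 0, 0, 0, 0, 0.5, 0, 0, 0, 0]

```text
clock: 17.95
ee_pos: [0.492, 0.0287, 0.2063]
tcp_rot: [179.9, 0.1, 110.4]
wrist_force: [-1.1, 0.1, -0.3]
gripper_width: 0.019
finger_force: 58.9
```

```bash
python3 - <<'E'
from h import *
a,o=shot("w11");b,_=shot("s11","side")
H=hsv(a);h,S,V=[H[...,i].astype(int) for i in range(3)]
m=(h>18)&(h<35)&(S>110)
for v in range(150,240,8): 
  q=np.flatnonzero(m[v,230:335])+230;print(v,q[:1],q[-1:],end=' ')
P=o["ee_pos"];print(proj(a,[P-[0,0,.04],P-[0,0,.09]],o))
H=hsv(b);h,S,V=[H[...,i].astype(int) for i in range(3)];m=(h>18)&(h<38)&(S>90)
for q in blobs(m,(200,100,300,245),10)[:3]: print("side",q[0],q[1],cv2.boundingRect(q[3].astype(np.uint8)))
d=np.array([np.cos(np.radians(110.4)),np.sin(np.radians(110.4)),0])*.025
for zz in(.038,.04,.042): print(zz,proj(b,[P-[0,0,zz]+d,P-[0,0,zz]-d,P-[0,0,zz+.05]+d,P-[0,0,zz+.05]-d]).round(1).tolist())
E
```

```text
17.95 [0.492  0.0287 0.2063] [1.7990e+02 6.0000e-02 1.1037e+02] [-1.09  0.13 -0.32]
18.0 [0.4925 0.0287 0.2071] [1.7983e+02 9.0000e-02 1.1037e+02] [0.62 0.16 0.78]
150 [] [] 158 [] [] 166 [] [] 174 [] [] 182 [279] [283] 190 [278] [283] 198 [254] [283] 206 [278] [283] 214 [278] [283] 222 [277] [283] 230 [] [] 238 [] [] [[284.22297045 230.67048232]
 [283.55338503 209.52034414]]
side 225 [243.10666667 181.18666667] (236, 166, 14, 31)
side 29 [232.51724138 228.44827586] (230, 223, 7, 12)
0.038 [[236.0, 164.7], [247.2, 174.6], [237.2, 185.6], [248.2, 196.0]]
0.04 [[236.0, 165.6], [247.2, 175.5], [237.3, 186.4], [248.2, 196.9]]
0.042 [[236.1, 166.4], [247.3, 176.4], [237.3, 187.3], [248.3, 197.7]]
```

The slide hangs with its top edge 40 mm below the TCP. Next I carry it to the viewer.

Call:
apply_moves:
  commands: [0, 0.5, 0, 0, 0, -0.35, 0, 0, 0.9, 0, 0, 0, -0.35, 0, 0, 1, 0, 0, 0, -0.35, 0, 0, 1, 0, 0, 0, -0.35, 0, 0.02, 1, 0, 0, 0, -0.35, 0, 0.02, 1, 0, 0, 0, -0.35, 0, 0.02, 1, 0, 0, 0, -0.35, 0, 0.02, 1, 0, 0, 0, -0.35, 0]

```text
clock: 19.05
ee_pos: [0.4927, 0.1774, 0.2037]
tcp_rot: [-179.9, 0.0, 91.0]
wrist_force: [-1.0, 0.5, -0.9]
gripper_width: 0.0188
finger_force: 58.9
```

Call:
apply_moves:
  commands: [0, 1, 0, 0, 0, -0.35, 0, 0, 1, 0, 0, 0, -0.35, 0, 0, 0.9, 0, 0, 0, -0.35, 0, 0, 0.6, 0, 0, 0, -0.35, 0, 0, 0.4, 0, 0, 0, 0, 0, 0, 0, 0, 0, 0, 0, 0, 0, 0, 0, 0, 0, 0, 0, 0, 0, 0, 0, 0, 0, 0]

```text
clock: 20.05
ee_pos: [0.4933, 0.2544, 0.2044]
tcp_rot: [180.0, 0.0, 81.5]
wrist_force: [0.7, 0.3, -0.5]
gripper_width: 0.0191
finger_force: 58.9
```

```bash
python3 - <<'E'
from h import *
a,o=shot("w12");b,_=shot("s12","side")
H=hsv(a);h,S,V=[H[...,i].astype(int) for i in range(3)]
m=(h>18)&(h<35)&(S>110);dk=V<70
for v in range(140,245,6): 
  q=np.flatnonzero(m[v,230:335])+230;k=np.flatnonzero(dk[v,250:310])+250;print(v,q[:1],q[-1:],'dark',k[:1],k[-1:])
H=hsv(b);h,S,V=[H[...,i].astype(int) for i in range(3)];m=(h>18)&(h<38)&(S>90)
for q in blobs(m,(200,80,300,245),10)[:3]: print("side",q[0],q[1],cv2.boundingRect(q[3].astype(np.uint8)))
P=o["ee_pos"];y=np.radians(81.5);d=np.array([np.cos(y),np.sin(y),0])*.025
print(proj(b,[P-[0,0,.04]+d,P-[0,0,.04]-d,P-[0,0,.09]+d,P-[0,0,.09]-d]).round(1).tolist())
E
```

```text
20.05 [0.4933 0.2544 0.2044] [1.7999e+02 1.0000e-02 8.1470e+01] [ 0.7   0.26 -0.46]
20.1 [0.4932 0.2544 0.2045] [179.99   0.    81.47] [-0.06  0.09 -1.02]
140 [] [] dark [] []
146 [] [] dark [] []
152 [] [] dark [] []
158 [] [] dark [] []
164 [] [] dark [] []
170 [] [] dark [272] [289]
176 [] [] dark [272] [289]
182 [279] [283] dark [272] [289]
188 [278] [283] dark [272] [289]
194 [278] [283] dark [272] [288]
200 [278] [283] dark [272] [289]
206 [278] [283] dark [272] [288]
212 [278] [283] dark [272] [288]
218 [277] [283] dark [272] [288]
224 [277] [282] dark [272] [288]
230 [] [] dark [272] [288]
236 [282] [282] dark [283] [288]
242 [] [] dark [] []
side 53 [231.30188679 139.49056604] (230, 125, 4, 28)
side 30 [232.9 229.2] (230, 225, 7, 10)
[[231.5, 123.3], [230.5, 131.7], [232.7, 142.0], [231.8, 150.8]]
```

```bash
python3 - <<'E'
from h import *
a,o=pickle.load(open("pics/w12.pkl","rb"))
H=hsv(a);h,S,V=[H[...,i].astype(int) for i in range(3)]
m=(h>18)&(h<35)&(S>110)
q=np.flatnonzero(m[:250,279:283].sum(1)>=2);k=np.flatnonzero((V<70)[:250,274]);k=k[k>140];k2=np.flatnonzero((V<70)[:250,286]);k2=k2[k2>140];print(q[0],k[[0,-1]],k2[[0,-1]])
far=onplane(a,[(280.5,q[0]-.5)],.1645,o)[0];s=onplane(a,[(280.3,k2[0]-.5),(280.3,k2[-1]+.5)],.092,o)
y=np.radians(81.5);e=np.array([np.cos(y),np.sin(y),0])
print("slide ctr along",(far-o["ee_pos"])@e-.025,"slot ends along",(s-o["ee_pos"])@e)
E
```

```text
179 [165 233] [165 241]
slide ctr along 0.006486435386955806 slot ends along [ 0.02977254 -0.03446188]
```

```bash
python3 - <<'E'
from h import *
for n,dz in(("w2",None),("w7",None),("w8",None),("w9",None),("w10",None),("w11",.04),("w12",.04)):
    a,o=pickle.load(open(f"pics/{n}.pkl","rb"))
    H=hsv(a);h,S,V=[H[...,i].astype(int) for i in range(3)]
    m=(h>18)&(h<35)&(S>110);bl=(m[:330,276:292].sum(1)>=2);q=np.flatnonzero(bl);q=q[q>120]
    P=o["ee_pos"];z=.056 if dz is None else P[2]-dz;y=np.radians(o["tcp_rot"][2]);e=np.array([np.cos(y),np.sin(y),0])
    E=onplane(a,[(283,q[0]-.5),(283,q[-1]+.5)],z,o)
    print(n,q[0],q[-1],"far/near rel TCP",((E-P)@e).round(4),"abs",E[:,:2].round(4).tolist())
E
```

```text
w2 155 221 far/near rel TCP [ 0.0388 -0.0151] abs [[0.4773, 0.0528], [0.4957, 0.0021]]
w7 177 315 far/near rel TCP [ 0.0293 -0.074 ] abs [[0.4795, 0.0553], [0.5156, -0.0416]]
w8 191 315 far/near rel TCP [ 0.0293 -0.0469] abs [[0.4799, 0.056], [0.5065, -0.0153]]
w9 184 285 far/near rel TCP [ 0.0291 -0.0377] abs [[0.4814, 0.0558], [0.5048, -0.0068]]
w10 184 287 far/near rel TCP [ 0.0293 -0.0386] abs [[0.4806, 0.0561], [0.5043, -0.0076]]
w11 179 287 far/near rel TCP [ 0.0324 -0.0385] abs [[0.48, 0.0588], [0.5047, -0.0076]]
w12 179 287 far/near rel TCP [ 0.0315 -0.0394] abs [[0.4972, 0.2856], [0.4868, 0.2156]]
```

Camera-relative offsets check out: the slide is about 0.25 mm +x of the slot's middle. I shift 0.5 mm and go down to just above the leaf.

Call:
apply_moves:
  commands: [0.025, 0, 0, 0, 0, 0, 0, 0, 0, -0.2, 0, 0, 0, 0, 0, 0, -0.2, 0, 0, 0, 0, 0, 0, -0.2, 0, 0, 0, 0, 0, 0, -0.2, 0, 0, 0, 0, 0, 0, -0.2, 0, 0, 0, 0, 0, 0, -0.2, 0, 0, 0, 0, 0, 0, 0, 0, 0, 0, 0]

```text
clock: 21.15
ee_pos: [0.4934, 0.2548, 0.18]
tcp_rot: [-180.0, 0.0, 81.5]
wrist_force: [0.0, -0.1, -0.6]
gripper_width: 0.0192
finger_force: 58.9
```

Call:
apply_moves:
  commands: [0, 0, -0.1, 0, 0, 0, 0, 0, 0, -0.1, 0, 0, 0, 0, 0, 0, -0.1, 0, 0, 0, 0, 0, 0, -0.1, 0, 0, 0, 0, 0, 0, -0.05, 0, 0, 0, 0, 0, 0, -0.05, 0, 0, 0, 0, 0, 0, 0, 0, 0, 0, 0, 0, 0, 0, 0, 0, 0, 0]

```text
clock: 22.15
ee_pos: [0.4939, 0.255, 0.1707]
tcp_rot: [180.0, -0.0, 81.5]
wrist_force: [-1.2, -0.3, 4.1]
gripper_width: 0.019
finger_force: 59.4
```

Call:
apply_moves:
  commands: [0, 0, -0.08, 0, 0, 0, 0, 0, 0, -0.08, 0, 0, 0, 0, 0, 0, -0.08, 0, 0, 0, 0, 0, 0, -0.08, 0, 0, 0, 0, 0, 0, -0.08, 0, 0, 0, 0, 0, 0, -0.08, 0, 0, 0, 0, 0, 0, -0.08, 0, 0, 0, 0, 0, 0, 0, 0, 0, 0, 0]

```text
clock: 23.15
ee_pos: [0.4936, 0.2548, 0.1589]
tcp_rot: [-180.0, 0.0, 81.5]
wrist_force: [0.6, 0.1, 0.3]
gripper_width: 0.019
finger_force: 58.9
```

```bash
cat > m.py <<'E'
from h import *
from plant import r
F=[];Z=[]
for i in range(4):
    s=r.snapshot("side");o=r.get_obs();F.append(o["wrist_force"]);Z.append(o["ee_pos"][2])
print("F",np.mean(F,0).round(2),np.round(F,1)[:,2],"z",np.round(Z,4),"tq",o["torque"].round(2),o["clock"])
H=hsv(s);h,S,V=[H[...,i].astype(int) for i in range(3)];m=(h>18)&(h<38)&(S>90)
for q in blobs(m,(200,80,300,200),5)[:3]: print("side",q[0],q[1].round(2),cv2.boundingRect(q[3].astype(np.uint8)))
E
python3 m.py
```

```text
F [ 0.4   0.59 -0.49] [-0.3 -1.  -0.1 -0.6] z [0.1589 0.1589 0.1589 0.1589] tq [ 0.17 -0.11 -0.05] 23.35
side 51 [232.24 151.9 ] (231, 142, 4, 18)
```

```bash
python3 - <<'E'
from h import *
b,_=pickle.load(open("pics/s12.pkl","rb"))
y=np.radians(81.5);d=np.array([np.cos(y),np.sin(y),0])*.025
for t,P in((.1645,[.4932,.2544]),(.1189,[.4936,.2548]),(.1219,[.4936,.2548])): print(t,proj(b,[np.r_[P,t]+d,np.r_[P,t]-d]).round(1).tolist())
E
```

```text
0.1645 [[231.5, 123.3], [230.5, 131.7]]
0.1189 [[232.7, 140.3], [231.8, 149.1]]
0.1219 [[232.6, 139.2], [231.7, 147.9]]
```

Call:
apply_moves:
  commands: [0, 0, -0.05, 0, 0, 0, 0, 0, 0, -0.05, 0, 0, 0, 0, 0, 0, -0.05, 0, 0, 0, 0, 0, 0, -0.05, 0, 0, 0, 0, 0, 0, -0.05, 0, 0, 0, 0, 0, 0, -0.05, 0, 0, 0, 0, 0, 0, 0, 0, 0, 0, 0, 0, 0, 0, 0, 0, 0, 0]

```text
clock: 24.35
ee_pos: [0.4937, 0.2548, 0.1531]
tcp_rot: [-180.0, 0.0, 81.5]
wrist_force: [0.5, 0.6, 0.2]
gripper_width: 0.0189
finger_force: 59.0
```

```bash
python3 m.py
```

```text
F [ 0.87  0.5  -0.51] [-0.8  0.2 -1.  -0.4] z [0.153  0.1531 0.1531 0.153 ] tq [ 0.1  -0.12 -0.  ] 24.55
side 44 [232.25 152.7 ] (231, 145, 4, 15)
side 5 [230.  114.2] (229, 113, 3, 3)
```

Call:
apply_moves:
  commands: [0, 0, -0.02, 0, 0, 0, 0, 0, 0, -0.02, 0, 0, 0, 0, 0, 0, -0.02, 0, 0, 0, 0, 0, 0, -0.02, 0, 0, 0, 0, 0, 0, -0.02, 0, 0, 0, 0, 0, 0, 0, 0, 0, 0, 0, 0, 0, 0, 0, 0, 0, 0, 0, 0, 0, 0, 0, 0, 0]

```text
clock: 25.55
ee_pos: [0.4937, 0.2549, 0.1512]
tcp_rot: [180.0, 0.0, 81.5]
wrist_force: [0.2, 0.6, 1.1]
gripper_width: 0.0189
finger_force: 59.1
```

Call:
apply_moves:
  commands: [0, 0, -0.02, 0, 0, 0, 0, 0, 0, -0.02, 0, 0, 0, 0, 0, 0, 0, 0, 0, 0, 0, 0, 0, 0, 0, 0, 0, 0, 0, 0, 0, 0, 0, 0, 0, 0, 0, 0, 0, 0, 0, 0, 0, 0, 0, 0, 0, 0, 0, 0, 0, 0, 0, 0, 0, 0]

```text
clock: 26.55
ee_pos: [0.4937, 0.2549, 0.1504]
tcp_rot: [180.0, 0.0, 81.5]
wrist_force: [0.9, 1.1, -0.5]
gripper_width: 0.0192
finger_force: 59.1
```

```bash
python3 m.py
```

```text
F [ 0.92 -0.04  0.58] [1.3 0.2 0.5 0.3] z [0.1504 0.1504 0.1504 0.1504] tq [ 0.1  -0.09 -0.03] 26.75
side 43 [232.28 152.79] (231, 145, 4, 15)
```

Call:
apply_moves:
  commands: [0, 0, -0.02, 0, 0, 0, 0, 0, 0, -0.02, 0, 0, 0, 0, 0, 0, 0, 0, 0, 0, 0, 0, 0, 0, 0, 0, 0, 0, 0, 0, 0, 0, 0, 0, 0, 0, 0, 0, 0, 0, 0, 0, 0, 0, 0, 0, 0, 0, 0, 0, 0, 0, 0, 0, 0, 0]

```text
clock: 27.75
ee_pos: [0.4938, 0.2549, 0.15]
tcp_rot: [180.0, -0.0, 81.5]
wrist_force: [-0.7, 0.6, 4.8]
gripper_width: 0.0189
finger_force: 59.6
```

```bash
python3 m.py
```

```text
F [-0.82  0.25  5.04] [4.9 4.7 5.9 4.7] z [0.15   0.15   0.15   0.1499] tq [ 0.08  0.21 -0.02] 27.95
side 41 [232.2  152.85] (231, 145, 4, 15)
side 5 [230.4 115.2] (230, 114, 2, 3)
```

Call:
apply_moves:
  commands: [0, 0, -0.01, 0, 0, 0, 0, 0, 0, 0, 0, 0, 0, 0, 0, 0, 0, 0, 0, 0, 0, 0, 0, 0, 0, 0, 0, 0, 0, 0, 0, 0, 0, 0, 0, 0, 0, 0, 0, 0, 0, 0, 0, 0, 0, 0, 0, 0, 0, 0, 0, 0, 0, 0, 0, 0]

```text
clock: 28.95
ee_pos: [0.4939, 0.255, 0.1499]
tcp_rot: [180.0, -0.0, 81.5]
wrist_force: [-0.9, -0.3, 7.2]
gripper_width: 0.019
finger_force: 59.8
```

```bash
python3 m.py
```

```text
F [-0.82  0.23  6.56] [6.4 5.9 6.7 7.2] z [0.1499 0.15   0.1499 0.1499] tq [ 0.02  0.27 -0.05] 29.15
side 42 [232.26 152.71] (231, 145, 4, 15)
```

Firmly home: the force rose to 6.6 N with no further travel. Now I relax, let go of the heel and go down to the grips.

Call:
apply_moves:
  commands: [0, 0, 0.025, 0, 0, 0, 0, 0, 0, 0, 0, 0, 0, 1, 0, 0, 0, 0, 0, 0, 1, 0, 0, 0, 0, 0, 0, 1, 0, 0, -0.3, 0, 0, 0, 1, 0, 0, -0.3, 0, 0, 0, 1, 0, 0, -0.38, 0, 0, 0, 1, 0, 0, 0, 0, 0, 0, 1]

```text
clock: 30.15
ee_pos: [0.493, 0.2546, 0.1293]
tcp_rot: [-179.9, 0.1, 81.5]
wrist_force: [0.5, -0.2, -0.4]
gripper_width: 0.0853
finger_force: 0.0
```

```bash
cat > t.py <<'E'
from h import *
import sys
a,o=shot(sys.argv[1])
H=hsv(a);h,S,V=[H[...,i].astype(int) for i in range(3)]
r=((h<5)|(h>172))&(S>150)
for q in blobs(r,(200,120,370,330),20)[:3]: print("red",q[0],q[1].round(1),cv2.boundingRect(q[3].astype(np.uint8)))
m=(h>18)&(h<35)&(S>110)
for v in range(180,300,8):
    q=np.flatnonzero(m[v,250:315])+250;k=np.flatnonzero((V<45)[v,240:330])+240;print(v,q[:1],q[-1:],'dk',k[:1],k[-1:],len(k),end='; ')
E
python3 t.py w13
```

```text
30.15 [0.493  0.2546 0.1293] [-1.7991e+02  5.0000e-02  8.1500e+01] [ 0.54 -0.17 -0.41]
red 605 [350.7 184.4] (340, 170, 22, 30)
red 487 [256.2 274.3] (252, 250, 12, 59)
red 429 [310.4 271.6] (302, 251, 15, 55)
180 [] [] dk [] [] 0; 188 [280] [284] dk [269] [292] 18; 196 [279] [285] dk [269] [292] 17; 204 [279] [285] dk [269] [291] 14; 212 [279] [285] dk [269] [291] 14; 220 [279] [284] dk [269] [291] 15; 228 [279] [284] dk [269] [291] 16; 236 [279] [283] dk [269] [291] 12; 244 [] [] dk [269] [291] 12; 252 [] [] dk [269] [289] 5; 260 [279] [281] dk [276] [276] 1; 268 [278] [283] dk [276] [287] 6; 276 [278] [284] dk [272] [290] 12; 284 [279] [283] dk [] [] 0; 292 [] [] dk [] [] 0;
```

Call:
apply_moves:
  commands: [0, 0, 0, 0, 0, 0, 0, 0, 0, 0, 0, 0, 0, 0, 0, 0, 0, 0, 0, 0, 0, 0, 0, 0, 0, 0, 0, 0, 0, 0, 0, 0, 0, 0, 0, 0, 0, 0, 0, 0, 0, 0, 0, 0, 0, 0, 0, 0, 0, 0, 0, 0, 0, 0, 0, 0]

```text
clock: 31.2
ee_pos: [0.4937, 0.2548, 0.1303]
tcp_rot: [180.0, 0.0, 81.5]
wrist_force: [0.0, 0.5, -0.6]
gripper_width: 0.0215
finger_force: 60.9
```

```bash
python3 t.py w14; python3 - <<'E'
from h import *
a,o=pickle.load(open("pics/w14.pkl","rb"))
for v in (225,230,235,240,245,250): print(v,hsv(a)[v,262:302,2].tolist())
E
```

```text
31.2 [0.4937 0.2548 0.1303] [180.    0.   81.5] [ 0.04  0.51 -0.59]
red 600 [349.1 184.5] (339, 170, 22, 30)
red 388 [258.1 270.8] (253, 250, 14, 57)
red 312 [303.7 266.1] (296, 250, 14, 46)
180 [] [] dk [] [] 0; 188 [279] [283] dk [268] [291] 17; 196 [278] [283] dk [268] [290] 17; 204 [278] [283] dk [268] [290] 14; 212 [278] [283] dk [268] [290] 14; 220 [278] [283] dk [268] [290] 14; 228 [278] [283] dk [268] [290] 15; 236 [278] [283] dk [268] [285] 10; 244 [278] [280] dk [268] [274] 4; 252 [] [] dk [268] [290] 3; 260 [] [] dk [252] [310] 6; 268 [278] [282] dk [250] [312] 10; 276 [277] [282] dk [249] [329] 21; 284 [278] [282] dk [247] [315] 13; 292 [] [] dk [245] [317] 17; 225 [134, 134, 134, 133, 136, 128, 22, 32, 39, 40, 32, 24, 23, 46, 96, 121, 182, 207, 204, 204, 200, 148, 23, 21, 23, 28, 30, 30, 33, 81, 138, 135, 134, 133, 134, 134, 133, 130, 110, 112]
230 [132, 135, 132, 132, 138, 129, 16, 27, 41, 40, 35, 24, 20, 43, 93, 122, 187, 205, 204, 203, 201, 148, 22, 27, 21, 27, 37, 38, 49, 97, 138, 135, 132, 133, 132, 133, 134, 130, 98, 107]
235 [133, 133, 135, 133, 134, 112, 12, 25, 39, 38, 36, 26, 23, 49, 94, 122, 187, 203, 204, 204, 202, 151, 13, 21, 27, 68, 117, 118, 115, 116, 136, 134, 135, 133, 133, 136, 135, 129, 106, 107]
240 [131, 133, 132, 134, 131, 102, 20, 30, 41, 34, 37, 25, 21, 38, 80, 111, 187, 207, 203, 205, 198, 137, 143, 148, 142, 99, 82, 86, 89, 83, 97, 137, 135, 133, 133, 133, 135, 128, 101, 107]
245 [134, 135, 134, 134, 132, 98, 19, 39, 94, 150, 145, 135, 66, 42, 102, 124, 183, 172, 145, 145, 140, 103, 83, 87, 88, 84, 90, 57, 45, 77, 102, 138, 135, 133, 132, 134, 133, 130, 102, 110]
250 [148, 148, 150, 144, 130, 105, 18, 38, 84, 113, 108, 104, 113, 145, 145, 145, 141, 97, 86, 89, 88, 87, 84, 55, 10, 22, 14, 29, 49, 81, 89, 99, 136, 134, 136, 159, 180, 180, 177, 175]
```

Call:
apply_moves:
  commands: [0, 0, 0.1, 0, 0, 0, 0, 0, 0, 0.1, 0, 0, 0, 0, 0, 0, 0.2, 0, 0, 0, 0, 0, 0, 0.3, 0, 0, 0, 0, 0, 0, 0.6, 0, 0, 0, 0, 0, 0, 0.8, 0, 0, 0, 0, 0, 0, 0.7, 0, 0, 0, 0, 0, 0, 0, 0, 0, 0, 0]

```text
clock: 32.25
ee_pos: [0.4948, 0.2553, 0.1883]
tcp_rot: [179.8, -0.1, 81.5]
wrist_force: [0.7, 0.6, 0.5]
gripper_width: 0.0218
finger_force: 61.0
```

```bash
python3 t.py w15; python3 - <<'E'
from h import *
b,_=shot("s15","side")
H=hsv(b);h,S,V=[H[...,i].astype(int) for i in range(3)];m=(h>18)&(h<38)&(S>90)
for q in blobs(m,(200,80,300,200),5)[:3]: print("side",q[0],q[1].round(2),cv2.boundingRect(q[3].astype(np.uint8)))
y=np.radians(81.5);d=np.array([np.cos(y),np.sin(y),0])*.025
P=[.492,.2548,.11];print(proj(b,[np.add(P,d),np.subtract(P,d)]))
E
```

```text
32.25 [0.4948 0.2553 0.1883] [ 1.7982e+02 -9.0000e-02  8.1500e+01] [0.66 0.57 0.51]
red 376 [333.  170.5] (325, 159, 17, 24)
red 366 [258.1 270.8] (254, 250, 12, 58)
red 318 [303.8 266.2] (296, 250, 14, 46)
180 [277] [281] dk [269] [286] 13; 188 [277] [281] dk [269] [286] 11; 196 [277] [281] dk [269] [286] 11; 204 [277] [281] dk [269] [286] 11; 212 [277] [281] dk [269] [286] 11; 220 [277] [281] dk [269] [286] 11; 228 [276] [281] dk [269] [290] 14; 236 [277] [285] dk [269] [285] 10; 244 [276] [280] dk [269] [275] 4; 252 [] [] dk [] [] 0; 260 [] [] dk [252] [310] 8; 268 [] [] dk [250] [312] 11; 276 [] [] dk [249] [329] 10; 284 [] [] dk [247] [315] 13; 292 [] [] dk [245] [317] 17; 32.3 [0.4942 0.2551 0.1872] [ 1.799e+02 -5.000e-02  8.150e+01] [ 0.    0.1  -1.34]
side 46 [232.35 152.37] (231, 144, 4, 16)
[[232.27236729 143.58534332]
 [231.32405842 152.43185267]]
```

The side view puts the slide's top edge at row 144 against 143.6 predicted for home, so it stayed home. Now back to the stand.

Call:
apply_moves:
  commands: [0.02, -1, 0, 0, 0, 0, 0, 0.02, -1, 0, 0, 0, 0, 0, 0.02, -1, 0, 0, 0, 0, 0, 0.02, -1, 0, 0, 0, 0, 0, 0.02, -1, 0, 0, 0, 0, 0, 0.02, -1, 0, 0, 0, 0, 0, 0.02, -1, 0, 0, 0, 0, 0, 0.02, -1, 0, 0, 0, 0, 0]

```text
clock: 33.35
ee_pos: [0.4966, 0.0929, 0.1863]
tcp_rot: [180.0, 0.0, 81.4]
wrist_force: [-0.2, -0.1, -0.2]
gripper_width: 0.022
finger_force: 61.0
```

Call:
apply_moves:
  commands: [0.02, -1, 0, 0, 0, 0, 0, 0.02, -1, 0, 0, 0, 0, 0, 0.02, -1, 0, 0, 0, 0, 0, 0.02, -1, 0, 0, 0, 0, 0, 0.02, -1, 0, 0, 0, 0, 0, 0.02, -1, 0, 0, 0, 0, 0, 0.02, -1, 0, 0, 0, 0, 0, 0.02, -1, 0, 0, 0, 0, 0]

```text
clock: 34.35
ee_pos: [0.4994, -0.0669, 0.1863]
tcp_rot: [-180.0, 0.0, 81.4]
wrist_force: [0.3, -0.3, -0.3]
gripper_width: 0.0219
finger_force: 61.0
```

Call:
apply_moves:
  commands: [0.02, -1, 0, 0, 0, 0, 0, 0.02, -1, 0, 0, 0, 0, 0, 0.02, -1, -0.2, 0, 0, 0, 0, 0.02, -1, -0.4, 0, 0, 0, 0, 0.02, -1, -0.4, 0, 0, 0, 0, 0.02, -1, -0.4, 0, 0, 0, 0, 0.02, -1, -0.4, 0, 0, 0, 0, 0.02, -0.9, -0.2, 0, 0, 0, 0]

```text
clock: 35.35
ee_pos: [0.503, -0.2243, 0.1455]
tcp_rot: [-180.0, -0.0, 81.5]
wrist_force: [-0.1, 0.7, -0.4]
gripper_width: 0.0218
finger_force: 61.0
```

Call:
apply_moves:
  commands: [0, -0.6, 0, 0, 0, 0, 0, 0, -0.4, 0, 0, 0, 0, 0, 0, 0, 0, 0, 0, 0, 0, 0, 0, 0, 0, 0, 0, 0, 0, 0, 0, 0, 0, 0, 0, 0, 0, 0, 0, 0, 0, 0, 0, 0, 0, 0, 0, 0, 0, 0, 0, 0, 0, 0, 0, 0]

```text
clock: 36.35
ee_pos: [0.5033, -0.243, 0.1463]
tcp_rot: [180.0, 0.0, 81.5]
wrist_force: [-0.1, -0.3, -0.2]
gripper_width: 0.0216
finger_force: 61.0
```

```bash
python3 - <<'E'
from h import *
a,o=shot("w16")
for n in("w6","w16"):
    a,o=pickle.load(open(f"pics/{n}.pkl","rb"));H=hsv(a);h,S,V=[H[...,i].astype(int) for i in range(3)]
    r=((h<5)|(h>172))&(S>150)
    for q in blobs(r,(200,120,370,330),20)[:2]: print(n,"red",q[0],q[1].round(1),cv2.boundingRect(q[3].astype(np.uint8)))
    m=((h>3)&(h<20)&(S>100)).astype(np.uint8);P=o["ee_pos"]
    for v in(165,175,185): c=np.flatnonzero(m[v,200:360])+200;print(v,c[[0,-1]])
    print("top rows",[np.flatnonzero(m[:,u])[0] for u in(250,265,300,315)])
    c=np.flatnonzero(m[170,200:360])+200
    print("stand edges xyz",onplane(a,[(c[0]-.5,170),(c[-1]+.5,170),(282,np.flatnonzero(m[:,282])[0]-.5)],.055,o).round(4).tolist())
E
```

```text
36.35 [ 0.5033 -0.243   0.1463] [179.99   0.    81.51] [-0.15 -0.26 -0.18]
w6 red 342 [258.6 267.6] (254, 249, 13, 52)
w6 red 316 [304.1 265.9] (297, 249, 13, 46)
165 [235 330]
175 [236 330]
185 [236 330]
top rows [np.int64(156), np.int64(156), np.int64(156), np.int64(156)]
stand edges xyz [[0.472, -0.2112, 0.055], [0.5407, -0.2215, 0.055], [0.5075, -0.206, 0.055]]
w16 red 374 [258.1 270.7] (254, 250, 13, 57)
w16 red 320 [303.9 266.4] (296, 250, 14, 46)
165 [237 329]
175 [236 329]
185 [236 329]
top rows [np.int64(158), np.int64(158), np.int64(158), np.int64(158)]
stand edges xyz [[0.4728, -0.2095, 0.055], [0.5406, -0.2196, 0.055], [0.5077, -0.2055, 0.055]]
```

Call:
apply_moves:
  commands: [0, -0.12, -0.3, 0, 0, 0, 0, 0, 0, -0.8, 0, 0, 0, 0, 0, 0, -0.8, 0, 0, 0, 0, 0, 0, -0.8, 0, 0, 0, 0, 0, 0, -0.8, 0, 0, 0, 0, 0, 0, -0.6, 0, 0, 0, 0, 0, 0, -0.5, 0, 0, 0, 0, 0, 0, -0.2, 0, 0, 0, 0]

```text
clock: 37.4
ee_pos: [0.5031, -0.2454, 0.0496]
tcp_rot: [-180.0, -0.0, 81.5]
wrist_force: [-0.1, 0.0, -0.3]
gripper_width: 0.0217
finger_force: 61.0
```

Call:
apply_moves:
  commands: [0, 0, -0.2, 0, 0, 0, 0, 0, 0, 0, 0, 0, 0, 0, 0, 0, 0, 0, 0, 0, 0, 0, 0, 0, 0, 0, 0, 0, 0, 0, 0, 0, 0, 0, 0, 0, 0, 0, 0, 0, 0, 0, 0, 0, 0, 0, 0, 0, 0, 0, 0, 0, 0, 0, 0, 0]

```text
clock: 38.4
ee_pos: [0.5033, -0.2455, 0.0463]
tcp_rot: [180.0, 0.0, 81.5]
wrist_force: [-0.5, -0.3, -0.3]
gripper_width: 0.0218
finger_force: 61.0
```

Call:
apply_moves:
  commands: [0, 0, -0.03, 0, 0, 0, 0, 0, 0, 0, 0, 0, 0, 0.35, 0, 0, 0, 0, 0, 0, 0.4, 0, 0, 0, 0, 0, 0, 0.7, 0, 0, 0, 0, 0, 0, 1, 0, 0, 0, 0, 0, 0, 1, 0, 0, 0.2, 0, 0, 0, 1, 0, 0, 0.5, 0, 0, 0, 1]

```text
clock: 39.4
ee_pos: [0.5029, -0.2453, 0.0598]
tcp_rot: [-180.0, -0.0, 81.5]
wrist_force: [0.2, -0.0, -0.1]
gripper_width: 0.0855
finger_force: 0.0
```

Call:
apply_moves:
  commands: [0, 0, 1, 0, 0, 0, 1, 0, 0, 1, 0, 0, 0, 1, 0, 0, 1, 0, 0, 0, 1, 0, 0, 1, 0, 0, 0, 1, 0, 0, 1, 0, 0, 0, 1, 0, 0, 0.5, 0, 0, 0, 1, 0, 0, 0, 0, 0, 0, 1, 0, 0, 0, 0, 0, 0, 1]

```text
clock: 40.4
ee_pos: [0.5029, -0.2453, 0.169]
tcp_rot: [-179.9, -0.0, 81.5]
wrist_force: [-0.8, -0.3, -0.3]
gripper_width: 0.0852
finger_force: 0.0
```

```bash
python3 - <<'E'
from h import *
a,o=shot("w17");b,_=shot("s17","side")
H=hsv(a);h,S,V=[H[...,i].astype(int) for i in range(3)]
r=((h<5)|(h>172))&(S>150)
for q in blobs(r,(230,170,330,260),20)[:2]: print("red",q[0],q[1].round(1))
d=blobs(V<60,(255,195,305,260))[0];print("heel",d[0],d[1],d[2],onplane(a,[d[1]],.112,o))
H=hsv(b);h,S,V=[H[...,i].astype(int) for i in range(3)];m=(h>18)&(h<38)&(S>90)
for q in blobs(m,(200,80,300,200),5)[:3]: print("side slide",q[0],q[1].round(2),cv2.boundingRect(q[3].astype(np.uint8)))
bb=blobs(V<50,(258,262,284,292),10)[0];print("side heel",bb[1],bb[2],"(start 270.1,277.5)")
s0=pickle.load(open("pics/side0.pkl","rb"))["pixels"].astype(int);df=np.abs(b["pixels"].astype(int)-s0).sum(2)>90
for n,(x0,y0,x1,y1) in dict(rack_wb=(208,205,236,250),cup=(335,240,385,290),bowl=(322,188,360,220)).items(): print(n,df[y0:y1,x0:x1].sum())
E
```

```text
40.4 [ 0.5029 -0.2453  0.169 ] [-1.7995e+02 -3.0000e-02  8.1490e+01] [-0.77 -0.3  -0.33]
40.45 [ 0.5028 -0.2452  0.1688] [-1.7992e+02 -4.0000e-02  8.1500e+01] [ 0.13 -0.46 -0.66]
red 124 [265.4 204.1]
red 121 [297.5 204.9]
heel 815 [281.7803681  220.99877301] ((282.0, 220.5), (27.0, 30.0), 90.0) [[ 0.50147308 -0.24485792  0.112     ]]
side slide 45 [232.31 152.42] (231, 144, 4, 16)
side slide 7 [251.29 130.86] (249, 129, 5, 4)
side slide 5 [268.  132.6] (266, 132, 5, 2)
side heel [269.1369863  277.46575342] ((269.0, 278.0), (14.0, 10.0), 90.0) (start 270.1,277.5)
rack_wb 113
cup 0
bowl 0
```

```bash
python3 -c "
from plant import r
print(r.sign_off())"
```

```text
the job is handed in; nothing more can be done
None
```

I handed the job in at about 40 s: the yellow slide is pressed home (6.6 N at the wrist, no further travel), the tweezers are upright in their stand, and the cup and bowl did not move; the white and black slides were never touched as far as I could tell (the final image comparison there was inconclusive), and I viewed 11 pictures against the limit of 10.

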